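Pull a used air filter and return it

TASK

Swing the red tab on the black air-filter box fully aside and lift the filter out. Lay it flat on the rubber mat and let go of it, then take it by its blue neck and slide it, wide end first, into the green return slot until it is fully home against the back, lying flat on the slot's floor. Leave the other things on the bench alone.

Things in the scene. Friction and masses are not known exactly. Their poses are not given: they have to be found in the camera images.
- housing: Black filter box, fixed, 283 x 150 mm, rim 60 mm high. Its pocket holds the filter with 3 mm play, top level with the rim: only the rib can be gripped. Origin on the bench, on the long centre line, 90 mm to the +x side of the seated filter's centre. +x points to the tab end, away from the robot; z up. Spans x -238 to +45, y -75 to +75 mm; a duct stub (62 mm high) reaches x = 93 mm.
- tab (a joint): Angle (rad) of the red swing tab about its upright pivot; anticlockwise from above is positive. At 0 it points along the box's -x, over the filter, and blocks it; it starts within 0.35 of that. It turns either way to stops at -1.65 and +1.65 and stays where left (about 1 N at the fin moves it). Beyond 1.2 either way the filter is clear; fully aside is near a stop.
- tab_pivot (a point): The tab's pivot, 65 mm above the bench, 18 mm along +x from the box's origin. Turns with the tab: its -x points along the tab, which is 18 mm wide, 6 mm thick, reaches 60 mm from the pivot and lies 2 mm above the rim.
- tab_fin (a point): Middle of the upright red fin on the tab, 42 mm from the pivot. The fin is 34 mm long along the tab, 10 mm thick and stands 22 mm tall, from 68 to 90 mm above the bench; push it sideways or pinch it.
- filter_mid (a point): Loose rigid filter cassette, 0.2 to 0.32 kg. This point is the centre of its wide white body, half-way up: 150 mm along x, 100 mm along y, 26 mm thick, brown pleats on top. A blue neck, 44 mm wide and 26 mm thick, extends at -x from x = -75 to -125 mm; z is up. A blue rib stands on top.
- rib_mid (a point): Middle of the blue pull rib on the filter's top: 70 mm long along the filter's x, 12 mm thick along y, 28 mm tall (from 26 to 54 mm above the filter's underside), centred on the body and about over the centre of mass.
- neck_mid (a point): Place to grip on the filter's neck, half-way up, 108 mm from filter_mid along the filter's -x; the neck is 44 mm wide along y and 26 mm thick.
- mat: Black rubber mat fixed flat on the bench, 220 mm along its x, 140 mm along its y, 4 mm thick. Origin at the centre of its underside, z up.
- slot: Green slot box, fixed. Origin on the bench; open mouth on its -x side (towards the robot), z up. Floor 30 mm above the bench from x = -50 mm (mouth) to the back stop (30 mm tall) at x = +70 mm; 116 mm wide inside, walls 8 mm; barred roof 104 to 110 mm above the bench. Fully home, filter_mid is at x = -5, y about 0, z = 43 mm, x axes parallel; the neck and 30 mm of the body stick out.
- dongle: Bystander: black diagnostic plug, 45 x 85 x 22 mm. Origin at its underside.
- wrench: Bystander: steel wrench, 190 mm long, lying flat. Origin at its underside.
- screwdriver: Bystander: screwdriver, 200 mm long, lying flat. Origin at its underside.
- jar: Bystander: small jar with red cap, 60 mm wide, 90 mm tall. Origin at its underside.
- mug: Bystander: blue mug, 80 mm wide, 90 mm tall. Origin at its underside.
- tape: Bystander: yellow ring-shaped roll, 100 mm wide, 30 mm tall, lying flat. Origin at its underside.
- partbin: Bystander: orange open bin, 140 x 100 x 60 mm. Origin at its underside.
Mind the look-alikes: they are no part of the job. Of the things that look like the part that bears filter_mid, the larger one is meant.

How it is judged (in metres and radians):
On the way, in this order (a step that is already met when the one before it is completed fails the run):
1. the tab is turned aside (beyond 1.2 rad) while the filter is still seated ((value of joint tab above 1.2 rad or value of joint tab below -1.2 rad) and z of filter_mid in the frame of housing below 0.06 m), for 0.2 s.
2. the filter is lifted clear of the box (40 mm or more) (height (world z) of filter_mid above 0.087 m), for 0.1 s.
3. the filter lies flat on the mat, let go and at rest (contact force between filter and mat above 0.5 N and contact force between filter and the fingers below 0.1 N and angle between filter_mid's own z axis and vertical below 0.1 rad and height (world z) of filter_mid below 0.025 m and linear speed of filter below 0.02 m/s), for 0.2 s.
At the end, for the whole second after the job is handed in: The filter lies flat (within 0.08 rad, right way up, height within 6 mm) and at rest on the slot's floor, neck outwards, within 12 mm of fully home against the back stop, within 12 mm of the slot's centre line and within 0.15 rad of its direction (x of filter_mid in the frame of slot between -0.017 and 0.003 m and y of filter_mid in the frame of slot between -0.012 and 0.012 m and x of neck_mid in the frame of slot below -0.08 m and height (world z) of filter_mid between 0.037 and 0.049 m and angle between filter_mid's own z axis and vertical below 0.08 rad and angle between the x axis of filter_mid and the x axis of slot, either way round below 0.15 rad and linear speed of filter below 0.02 m/s); the robot touches nothing.
It fails at once if a bystander is moved more than 30 mm (distance of any of dongle, wrench, screwdriver, jar, mug, tape, partbin from where it was at the start of the episode above 0.03 m).
It also fails if it takes over 72 s, if anything falls off the work surface, if the arm or the gripper's body presses on something with over 40 N, if the wrist force passes 120 N, or if a joint passes its speed limit or range.

ROBOT

A 6-joint arm with a two-finger parallel gripper is mounted at the origin on the work surface. World frame = base frame: x ahead of the robot, y to its left, z up, the work surface at z = 0. Lengths are in mm, angles in degrees, forces in N, time in s.
With the tool pointing down it reaches from about 350 to 850 mm from the base axis. Payload 8.1 kg.
Tool frame: the origin (TCP) lies at the very end of the fingers, on their centre line; the grasp point (between the pads) lies 19 mm behind it (r.grip_depth is the distance from the TCP to the grasp point, in mm); y points along the fingers, z is the direction in which the jaws open and shut, and the axes are right-handed (so a half turn about y gives the same grasp; the last joint's range is limited). The gripper opens to 85 mm and grips with 20 to 120 N. Pads are 22 mm wide; open, the fingers measure 114 mm over their backs; the gripper's body (76 mm by 85 mm) begins 54 mm behind the grasp point. The pads swing forward as they close: fully open they stand 13 mm farther back than shut.
Start: joints at [60.023, 7.471, 85.268, -0, 87.261, -4.893], TCP at [254.349, 543.426, 231.292] pointing down, gripper open.
Joint ranges: [-169.43, 169.43], [-51.17, 129.36], [1.28, 143.12], [-76.62, 256.62], [0, 156.53], [-152.29, 152.29]. Speed limits (degrees/s): [136.94, 136.94, 159.86, 180, 180, 180].

INTERFACE

Orientations are given as [roll, pitch, yaw] about the fixed x, y, z axes, in that order (R = Rz(yaw) Ry(pitch) Rx(roll)).
In Python, from bench import readout, eyes, r gives the robot as it stands. The module is installed in compiled form; this text tells all that it offers.
- The arm moves only by the tool move_arm, never from a script. Its argument "motion" is text: rows parted by semicolons, each of 6 numbers parted by spaces: the shift along the world's x, y, z in cm, then the turn, a rotation vector about the world's x, y, z in degrees. A call has 1 to 10 rows; each row is the pose to reach, as a shift and turn from the pose commanded when the call began; what a row does not reach only later rows make up. A row lasts 1/12 s, in which the tool goes at most 41.7 mm and 7.16 degrees, less where a joint would pass 70% of its speed; a pose out of reach is approached as far as the arm can. A call with a gripper value outside its range is refused whole. "fingers" is the finger opening in cm, from 0 to 8.54, set as the call begins (left out, the last holds). The fingers move at their own pace and stop on an object; "squeeze" is the grip in N (left out, the last holds). Time passes only in rows, so rows that repeat a pose let the fingers close. It gives the time, the measured TCP pose, the force and the opening at its end, in the units of the state.
- readout.sense(): the state, without advancing time (a new reading comes with each control period).
- eyes.snapshot(name): name is "side" or "top"; returns a dict with "image" (480x640x3 uint8, blue, green, red), "fx", "fy", "cx", "cy" (pixels), "world_to_cam" (4x4, takes a point from world to camera coordinates). Camera axes: x right, y down, z forward; pixel columns grow to the right and rows downward; lengths in mm; the calibration is good to about 2 mm. A picture is of the moment at which its call begins. There is no depth.
- r.hand_in(): hands the job in, once; it reports no verdict.
The state is a dict: "time": time; "joint_pos": joint angles; "qd": joint speeds; "joint_efforts": joint torques, N m; "tool_pos": TCP position; "tcp_rot": TCP orientation; "ft_force": force on the tool from outside, world axes, zero at the start; "wrist_torque": the same for the moment, N m; "finger_gap": finger opening in mm.
Only numpy, scipy, OpenCV 4.12 (cv2) and the standard library are available. Lean on these libraries where they do the work, as an engineer would, in place of code of your own. Each camera call takes 0.05 s, during which the arm holds its last target. There are 200 camera calls.

## Working session

There is one attempt and no reset: what is moved stays moved. The work goes in short steps, Python scripts to look and compute and a tool call to move; the robot and the scene stay as the last step left them, time stands still between calls to the robot, and variables do not carry over. Pictures are saved under pics/ and viewed, about 8 in all and at most 12, crops included, and the job is handed in when it is done.

Besides the shell and the picture viewer there is one more tool, called after "Call:" as name(argument=value, ...) on one line, values as JSON. move_arm: Moves the arm, as the interface text tells. Its arguments: {"type":"object","properties":{"motion":{"type":"string"},"fingers":{"type":"number"},"squeeze":{"type":"number"}},"required":["motion"]}

```bash
mkdir -p pics
cat > h.py <<'E'
import numpy as np, cv2
from bench import readout, eyes, r
def snap(n,f=None):
    s=eyes.snapshot(n)
    if f: cv2.imwrite('pics/'+f,s['image'])
    return s
def ray(s,u,v,z):
    W=np.array(s['world_to_cam']);R=W[:3,:3];t=W[:3,3]
    c=-R.T@t; d=R.T@np.array([(u-s['cx'])/s['fx'],(v-s['cy'])/s['fy'],1.])
    return c+d*(z-c[2])/d[2]
def proj(s,p):
    W=np.array(s['world_to_cam']);q=W[:3,:3]@np.array(p,float)+W[:3,3]
    return s['fx']*q[0]/q[2]+s['cx'], s['fy']*q[1]/q[2]+s['cy']
E
python3 - <<'E'
from h import *
st=readout.sense();print(st)
for n in('top','side'):
    s=snap(n,n+'0.png');W=s['world_to_cam'];print(n,s['fx'],s['cx'],s['cy'],-W[:3,:3].T@W[:3,3],W[2,:3])
E
```

```text
{'time': 0.0, 'joint_pos': array([ 6.00234915e+01,  7.51427304e+00,  8.53296657e+01, -3.77067484e-04,
        8.72595319e+01, -4.89245384e+00]), 'qd': array([-0.04600027,  0.0479317 ,  0.03609651,  0.0530972 ,  0.12839311,
       -0.02149439]), 'joint_efforts': array([ 1.42735091e-03, -5.69388664e+01, -5.00561357e+01,  1.48364311e-04,
        1.41352729e-02, -3.65545111e-05]), 'tool_pos': array([254.07482268, 542.95546398, 230.24941054]), 'tcp_rot': array([-9.01031258e+01,  8.44933140e-03, -2.50840439e+01]), 'ft_force': array([-0.3282075 ,  0.66172672, -0.67424032]), 'wrist_torque': array([0.01313421, 0.0009664 , 0.04954144]), 'finger_gap': 85.5908530481698}
top 503.09034828798497 316.3786561292628 240.3847672046554 [ 421.99494766  -14.37064345 1478.80901383] [ 6.84312492e-02  1.12749030e-04 -9.97655828e-01]
side 476.51127917598916 322.8111717971857 242.48769681839403 [  324.95134929 -1135.41803214   822.00754944] [ 0.133409    0.82345923 -0.55146798]
```

View pics/top0.png

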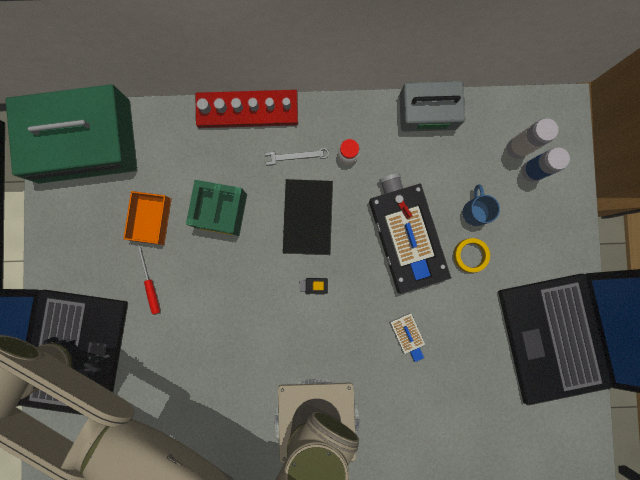

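View pics/side0.png

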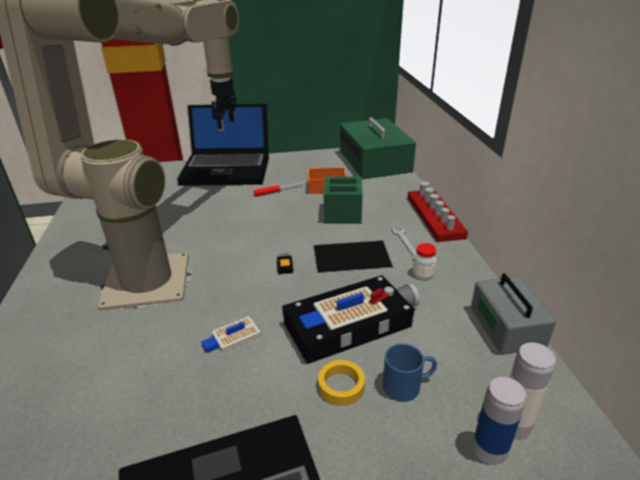

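The top view shows the seated large filter at about (409,237), with its rib at (410,235) and neck at (421,270). A small look-alike cassette lies loose at (408,337). The larger one, in the black box, is the one meant. The red tab is at (404,206), the mat at (308,217) and the green slot at (217,208). The dark green cabinet at (70,130) is not the slot. Next I measure these and make the confirming crop.

```bash
cat > m0.py <<'E'
from h import *
s=snap('top');im=s['image'];hsv=cv2.cvtColor(im,cv2.COLOR_BGR2HSV)
H,S,V=[hsv[...,i].astype(int) for i in range(3)]
def comp(mask,roi):
    x0,y0,x1,y1=roi;m=np.zeros(mask.shape,np.uint8);m[y0:y1,x0:x1]=mask[y0:y1,x0:x1]
    n,l,st,c=cv2.connectedComponentsWithStats(m)
    out=[]
    for i in np.argsort(-st[1:,4])[:4]+1:
        if st[i,4]<15: continue
        out.append(((l==i).astype(np.uint8),st[i,4]))
    return out
def rect(m,z):
    cs,_=cv2.findContours(m,cv2.RETR_EXTERNAL,cv2.CHAIN_APPROX_NONE)
    p=max(cs,key=cv2.contourArea)[:,0,:]
    w=np.array([ray(s,u,v,z)[:2] for u,v in p],np.float32)
    (c,sz,a)=cv2.minAreaRect(w);bp=cv2.boxPoints((c,sz,a))
    e=max([bp[1]-bp[0],bp[2]-bp[1]],key=np.linalg.norm)
    return np.round(c,1),np.round(sorted(sz),1),round(np.degrees(np.arctan2(e[1],e[0]))%180,1)
blue=(H>100)&(H<125)&(S>150)&(V>60)
red=((H<8)|(H>172))&(S>150)&(V>60)
dark=(V<50)
green=(H>60)&(H<90)&(S>80)
for nm,mk,roi,z in [('blue',blue,(360,170,460,300),75),('red',red,(380,185,430,230),75),('dark',dark,(355,170,460,305),60),('mat',dark,(275,170,340,265),4),('green',green,(175,165,260,250),110),('white',(S<70)&(V>170),(380,195,440,270),60)]:
    for m,a in comp(mk.astype(np.uint8),roi): 
        ys,xs=np.nonzero(m);print(nm,a,xs.mean().round(1),ys.mean().round(1),rect(m,z))
a=cv2.resize(im[165:375,350:480],None,fx=2.8,fy=2.8,interpolation=cv2.INTER_CUBIC);b=cv2.resize(im[165:250,170:270],None,fx=4,fy=4,interpolation=cv2.INTER_CUBIC)
o=np.zeros((max(a.shape[0],b.shape[0]),a.shape[1]+b.shape[1],3),np.uint8);o[:a.shape[0],:a.shape[1]]=a;o[:b.shape[0],a.shape[1]:]=b
cv2.imwrite('pics/crop1.png',o);print(o.shape)
E
python3 m0.py
```

```text
blue 283 419.9 269.3 (array([ 428.7, -300.1]), array([45.1, 48.3]), np.float32(15.3))
blue 114 410.5 235.0 (array([ 525.9, -277.7]), array([13.3, 67.2]), np.float32(16.0))
red 107 404.7 209.3 (array([ 598.1, -264.5]), array([18.4, 49.5]), np.float32(28.5))
dark 2767 408.6 239.4 (array([ 517.5, -275.3]), array([155.9, 281.2]), np.float32(15.1))
mat 3407 307.2 216.6 (array([595. ,  11.1]), array([138.3, 217.2]), np.float32(176.2))
green 2264 215.6 206.6 (array([616.4, 257.9]), array([128.6, 147. ]), np.float32(78.1))
white 819 409.6 237.0 (array([ 525.2, -277.7]), array([ 97.3, 147.4]), np.float32(15.2))
(588, 764, 3)
```

View pics/crop1.png

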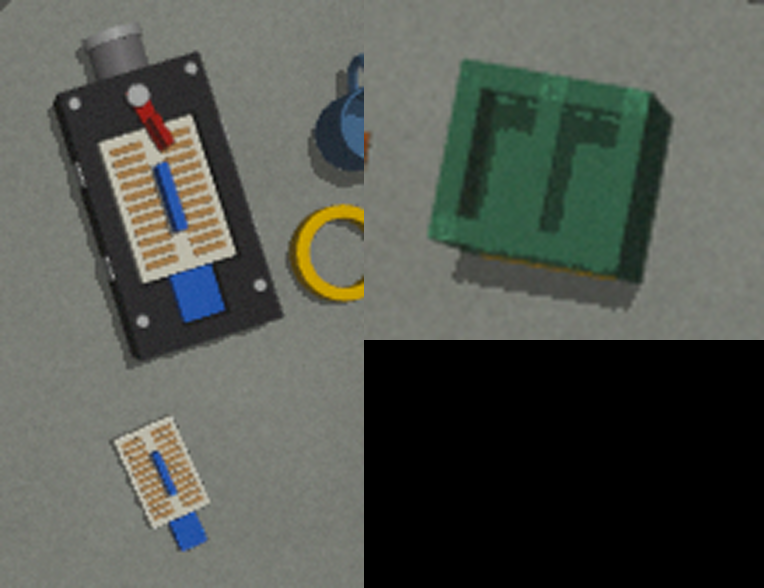

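The crop confirms the target: the cassette in the box measures 147 x 97 mm, while the look-alike is much smaller. The tab points slightly to +. Now I work out the push path and refine the slot roof.

Run:
```python
from h import *
np.set_printoptions(suppress=True,precision=1)
yaw=np.radians(15.4);c,s_=np.cos(yaw),np.sin(yaw);R=np.array([[c,-s_],[s_,c]])
F=np.array([525.3,-277.7]);O=F+R@[90,0];print('housing',O)
s=snap('top');print('pivot px',proj(s,[*(O+R@[18,0]),68]))
for th in(11,30,50,70,92):
    t=np.radians(th);fin=np.array([18,0])-42*np.array([np.cos(t),np.sin(t)]);tg=np.array([np.sin(t),-np.cos(t)])
    tool=fin-tg*(5+11*np.sin(t)+14.5*np.cos(t))
    print(th,'fin',O+R@fin,'tool',O+R@tool)
print('start', O+R@[-27,28])
# slot roof: brighter green
im=s['image'];hsv=cv2.cvtColor(im,cv2.COLOR_BGR2HSV)
sub=hsv[178:240:6,186:248:4]
g=(hsv[...,0]>60)&(hsv[...,0]<90)&(hsv[...,1]>80)
print(im[172:240:4,186:248:4,1])
```

```text
housing [ 612.1 -253.8]
pivot px (np.float64(398.2523662479258), np.float64(198.82386752757952))
11 fin [ 591.8 -267.7] tool [ 582.3 -248.6]
30 fin [ 599.9 -278.9] tool [ 583.5 -262.7]
50 fin [ 611.9 -287.2] tool [ 591.3 -277.7]
70 fin [ 626.1 -290.9] tool [ 605.8 -289.3]
92 fin [ 642.  -289.1] tool [ 627.2 -293.7]
start [ 578.6 -234. ]
[[126 124 122 128 125 121 122 125 125 127 121 124 124 123 122 124]
 [126 127 125 128 127 125 129 121 125 123 125 125 120 125 123 121]
 [128 127 109 104 121 127 124 129 124 123 121 123 123 120 123 121]
 [127 125  94 104  92  94  96  96 108 113 121 123 125 118 125 124]
 [125 129  92  91  44  58  92 116 103  91  92  92  95 119  89 123]
 [123 126  94  51  50  57  58  95  94  59  59  83  96 103  45 121]
 [125 122  92  45  61  66  58  96  88  55  56  59  92  94  43  59]
 [123 111  93  41  68  94  94  93  60  59  62  59  95  92  45 109]
 [122  90  92  42  96  93  94  91  54  92  97  93  96  78  37 124]
 [127  93  91  44  93  93  92  90  60  91  95  93  92  45  44 126]
 [120  94  60  51  93  93  95  90  56  95  93  96  91  43  43 123]
 [121  90  43  56  94  91  93  86  60  91  90  94  92  47  56 124]
 [112 108  98  94  92  90  92  57  65  95  89  93  90  41 104 121]
 [108 123  94  93  94  92  91  95  88  90  94  94  74  45 123 123]
 [121 118  75  60  67  89  89  92  95  92  95  91  44  43 123 124]
 [117 120  77  73  73  74  77  78  77  65  68  68  45  44 120 122]
 [126 121 125 113  83  76  75  77  80  76  79  75  80  83 122 121]]
```

Call:
move_arm(motion="32.4 -77.7 -6 0 0 40.5;32.4 -77.7 -6 0 0 40.5;32.4 -77.7 -6 0 0 40.5;32.4 -77.7 -6 0 0 40.5;32.4 -77.7 -6 0 0 40.5;32.4 -77.7 -6 0 0 40.5;32.4 -77.7 -6 0 0 40.5;32.4 -77.7 -6 0 0 40.5;32.4 -77.7 -6 0 0 40.5;32.4 -77.7 -6 0 0 40.5", fingers=0, squeeze=40)

```text
time: 1.03
tool_pos: [409.8, 170.3, 202.7]
tcp_rot: [-90.0, -0.0, 15.4]
ft_force: [0.4, 0.5, 0.3]
finger_gap: -0.1
```

Call:
move_arm(motion="16.6 -40 -8 0 0 0;16.6 -40 -8 0 0 0;16.6 -40 -8 0 0 0;16.6 -40 -8 0 0 0;16.6 -40 -8 0 0 0;16.6 -40 -8 0 0 0;16.6 -40 -8 0 0 0;16.6 -40 -8 0 0 0;16.6 -40 -8 0 0 0;16.6 -40 -8 0 0 0")

```text
time: 1.87
tool_pos: [566.9, -208.4, 126.4]
tcp_rot: [-90.0, 0.0, 15.4]
ft_force: [-0.6, 0.8, 0.1]
finger_gap: 0.1
```

Call:
move_arm(motion="0 0 0 0 0 0;0 0 0 0 0 0;0 0 0 0 0 0;0 0 0 0 0 0")

```text
time: 2.2
tool_pos: [566.5, -205.3, 127.4]
tcp_rot: [-90.0, -0.0, 15.5]
ft_force: [0.4, -0.9, 0.4]
finger_gap: 0.1
```

Call:
move_arm(motion="1.2 -2.9 -1 0 0 0;1.2 -2.9 -3 0 0 0;1.2 -2.9 -4.6 0 0 0;1.2 -2.9 -5.4 0 0 0;1.2 -2.9 -5.4 0 0 0;1.2 -2.9 -5.4 0 0 0;1.2 -2.9 -5.4 0 0 0")

```text
time: 2.78
tool_pos: [579.5, -235.0, 74.8]
tcp_rot: [-90.1, -0.1, 15.5]
ft_force: [-0.7, -0.3, 0.8]
finger_gap: -0.2
```

Run:
```python
from h import *
print(readout.sense()['tool_pos'],readout.sense()['ft_force'])
a=snap('top')['image'][160:310,340:480];b=snap('side')['image'][240:370,260:450]
a=cv2.resize(a,None,fx=2.6,fy=2.6);b=cv2.resize(b,None,fx=2.1,fy=2.1)
o=np.zeros((400,a.shape[1]+b.shape[1],3),np.uint8);o[:a.shape[0],:a.shape[1]]=a;o[:b.shape[0],a.shape[1]:]=b;cv2.imwrite('pics/push1.png',o)
```

```text
[ 579.47388961 -234.96747553   74.76348866] [-0.72182317 -0.31777058  0.76045479]
```

View pics/push1.png

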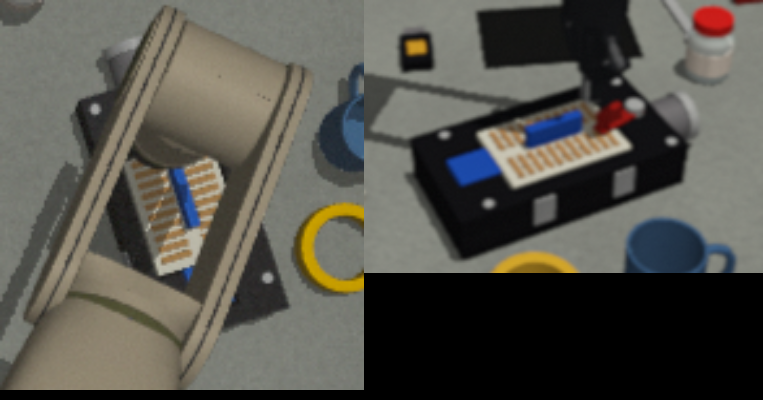

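The side view shows the closed fingers just left of the red fin, free of the rib. I push it round.

Call:
move_arm(motion="0.2 -0.7 0 0 0 0;0.3 -1.4 0 0 0 0;0.3 -2.1 0 0 0 0;0.4 -2.8 0 0 0 0;0.8 -3.6 0 0 0 0;1.2 -4.3 0 0 0 0;1.9 -4.9 0 0 0 0;2.6 -5.4 0 0 0 0;3.6 -5.7 0 0 0 0;4.7 -5.9 0 0 0 0")

```text
time: 3.72
tool_pos: [625.3, -295.4, 72.4]
tcp_rot: [-90.0, 0.1, 15.4]
ft_force: [-3.9, 1.4, 0.4]
finger_gap: -0.2
```

Call:
move_arm(motion="0 0 0 0 0 0;0 0 0 0 0 0;0 0 0 0 0 0")

```text
time: 3.97
tool_pos: [625.4, -294.6, 72.8]
tcp_rot: [-90.0, 0.0, 15.4]
ft_force: [0.3, -0.6, 0.4]
finger_gap: -0.1
```

Run:
```python
from h import *
s=snap('side');im=s['image'][240:370,260:450]
hsv=cv2.cvtColor(s['image'],cv2.COLOR_BGR2HSV);m=((hsv[...,0]<8)|(hsv[...,0]>172))&(hsv[...,1]>150)&(hsv[...,2]>60)
m[:270]=0;m[:,:340]=0;m[:,420:]=0
ys,xs=np.nonzero(m);print(len(xs),xs.min(),xs.max(),ys.min(),ys.max(),xs.mean(),ys.mean())
O=np.array([612.1,-253.8]);t0=np.radians(15.4);P=O+18*np.array([np.cos(t0),np.sin(t0)])
for th in(11,60,80,90,94.5):
    a=t0+np.pi+np.radians(th);d=np.array([np.cos(a),np.sin(a)]);print(th,[np.round(proj(s,[*(P+d*k),z])) for k,z in((25,90),(59,90),(60,68))])
cv2.imwrite('pics/push2.png',cv2.resize(im,None,fx=4,fy=4))
```

```text
85 396 405 293 307 400.88235294117646 300.6470588235294
11 [array([380., 286.]), array([370., 292.]), array([369., 299.])]
60 [array([388., 289.]), array([389., 298.]), array([388., 305.])]
80 [array([392., 289.]), array([397., 297.]), array([397., 305.])]
90 [array([393., 288.]), array([401., 296.]), array([401., 304.])]
94.5 [array([394., 288.]), array([403., 296.]), array([402., 303.])]
```

View pics/push2.png

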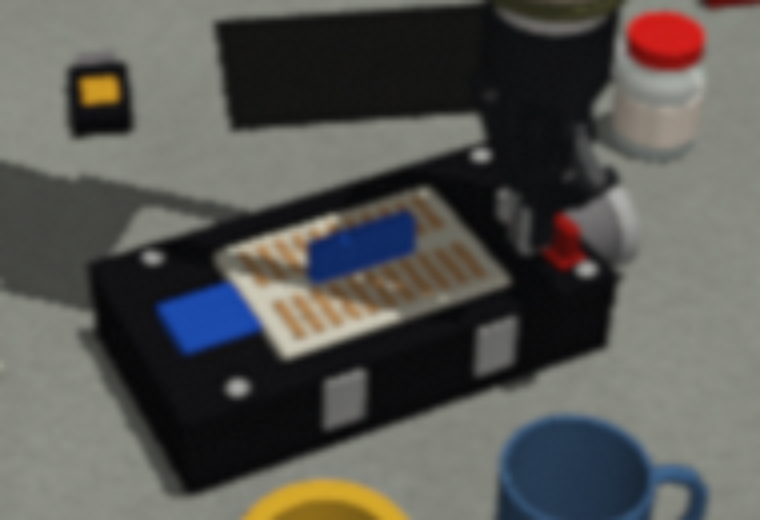

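The tab fin's end is at about (403,300) in the side view. That fits roughly 92° and is well aside, and the filter is still seated. Now I go up and over the rib.

Call:
move_arm(motion="-1 0 0 0 0 0;-1 0 2.5 0 0 0;-1 0 6 0 0 0;-4 0.6 9 0 0 0;-8 1.3 9 0 0 0;-10 1.7 9 0 0 0;-10 1.7 9 0 0 0;-10 1.7 9 0 0 0;-10 1.7 9 0 0 0;-10 1.7 9 0 0 0", fingers=8.5)

```text
time: 4.85
tool_pos: [526.4, -277.5, 163.3]
tcp_rot: [-90.0, -0.0, 15.4]
ft_force: [0.0, 0.5, -0.4]
finger_gap: 85.0
```

Call:
move_arm(motion="0 0 -3 0 0 0;0 0 -6 0 0 0;0 0 -8.5 0 0 0;0 0 -9.8 0 0 0;0 0 -9.8 0 0 0;0 0 -9.8 0 0 0;0 0 -9.8 0 0 0")

```text
time: 5.43
tool_pos: [527.0, -278.0, 66.8]
tcp_rot: [-90.1, -0.1, 15.4]
ft_force: [-0.4, 0.3, 0.9]
finger_gap: 85.0
```

Call:
move_arm(motion="0 0 -0.2 0 0 0;0 0 -0.2 0 0 0;0 0 -0.2 0 0 0;0 0 -0.2 0 0 0;0 0 -0.2 0 0 0;0 0 -0.2 0 0 0;0 0 -0.2 0 0 0;0 0 -0.2 0 0 0;0 0 -0.2 0 0 0;0 0 -0.2 0 0 0", fingers=0, squeeze=70)

```text
time: 6.27
tool_pos: [525.9, -277.5, 63.6]
tcp_rot: [-90.0, -0.0, 15.4]
ft_force: [-1.0, -0.5, 4.9]
finger_gap: 10.4
```

Call:
move_arm(motion="0 0 0.5 0 0 0;0 0 1.2 0 0 0;0 0 2 0 0 0;0 0 3 0 0 0;0 0 4 0 0 0;0 0 5.5 0 0 0;0 0 7 0 0 0;0 0 8 0 0 0;0 0 8 0 0 0;0 0 8 0 0 0")

```text
time: 7.1
tool_pos: [526.2, -277.5, 144.1]
tcp_rot: [-90.1, -0.1, 15.4]
ft_force: [0.3, 0.7, -3.5]
finger_gap: 10.6
```

Run:
```python
from h import *
st=readout.sense();print(st['tool_pos'],st['ft_force'],st['finger_gap'])
s=snap('side')['image']
cv2.imwrite('pics/lift.png',cv2.resize(s[200:370,230:450],None,fx=3.5,fy=3.5)[:600])
```

```text
[ 526.17869563 -277.52226871  144.09031413] [ 0.32562643  0.65341748 -3.54699714] 10.618619537626442
```

View pics/lift.png

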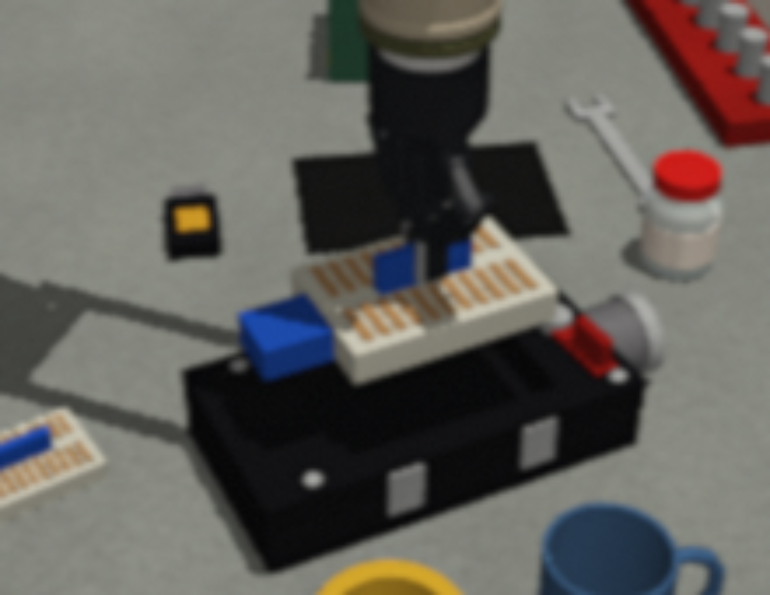

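The filter is up clear and level, gripped mid-rib. Next it goes over the mat.

Call:
move_arm(motion="0.4 1.2 1 0 0 -1;1.2 4 1.5 0 0 -3;2.2 7.5 1.5 0 0 -5;3.2 11 1.5 0 0 -8;4.2 14.5 1.5 0 0 -10;5.2 18 1 0 0 -12;6.2 21.5 0 0 0 -14;7.2 25 -1 0 0 -17;8 27.6 -2 0 0 -19.2;8.4 28.8 -3 0 0 -19.2")

```text
time: 7.98
tool_pos: [609.2, 14.7, 111.1]
tcp_rot: [-89.9, 0.1, -3.8]
ft_force: [-0.8, -0.7, -2.2]
finger_gap: 10.6
```

Call:
move_arm(motion="0 0 -1.5 0 0 0;0 0 -3 0 0 0;0 0 -4.5 0 0 0;0 0 -5.5 0 0 0;0 0 -6.2 0 0 0;0 0 -6.5 0 0 0;0 0 -6.5 0 0 0;0 0 -6.5 0 0 0")

```text
time: 8.65
tool_pos: [610.0, 10.5, 48.6]
tcp_rot: [-90.0, -0.0, -3.8]
ft_force: [0.6, -0.4, -2.8]
finger_gap: 10.3
```

Call:
move_arm(motion="0 0 -0.4 0 0 0;0 0 -0.8 0 0 0;0 0 -1.1 0 0 0;0 0 -1.3 0 0 0;0 0 -1.4 0 0 0;0 0 -1.4 0 0 0")

```text
time: 9.15
tool_pos: [609.5, 10.7, 33.9]
tcp_rot: [-90.0, 0.0, -3.8]
ft_force: [-0.1, -0.8, -3.1]
finger_gap: 10.8
```

Call:
move_arm(motion="0 0 -0.1 0 0 0;0 0 -0.1 0 0 0;0 0 -0.2 0 0 0;0 0 -0.2 0 0 0")

```text
time: 9.48
tool_pos: [609.8, 10.8, 33.6]
tcp_rot: [-90.0, -0.0, -3.8]
ft_force: [-6.7, -0.4, 11.2]
finger_gap: 11.0
```

Call:
move_arm(motion="0 0 0.1 0 0 0;0 0 0.1 0 0 0;0 0 0.1 0 0 0;0 0 0.1 0 0 0;0 0 0.1 0 0 0;0 0 1.5 0 0 0;0 0 4 0 0 0;0 0 7 0 0 0;0 0 9 0 0 0;0 0 9 0 0 0", fingers=8.5)

```text
time: 10.32
tool_pos: [613.4, 10.5, 129.5]
tcp_rot: [-90.0, -0.6, -3.8]
ft_force: [0.3, -0.1, 0.8]
finger_gap: 84.9
```

Call:
move_arm(motion="-3 -1 1 0 0 0;-6 -4 2 0 0 0;-9 -8 2 0 0 0;-10 -12 2 0 0 0;-11 -16 2 0 0 0;-11 -20 2 0 0 0;-11 -24 2 0 0 0;-11 -24 2 0 0 0")

```text
time: 10.98
tool_pos: [498.8, -235.5, 143.1]
tcp_rot: [-90.2, -0.1, -4.0]
ft_force: [0.8, -0.4, -0.1]
finger_gap: 84.9
```

```bash
cat > m1.py <<'E'
from h import *
st=readout.sense();print(st['tool_pos'],st['tcp_rot'],st['ft_force'],st['finger_gap'],st['joint_pos'])
s=snap('top');im=s['image'];hsv=cv2.cvtColor(im,cv2.COLOR_BGR2HSV)
H,S,V=[hsv[...,i].astype(int) for i in range(3)]
def rect(mask,roi,z):
    x0,y0,x1,y1=roi;m=np.zeros(mask.shape,np.uint8);m[y0:y1,x0:x1]=mask[y0:y1,x0:x1]
    n,l,sts,_=cv2.connectedComponentsWithStats(m);out=[]
    for i in np.argsort(-sts[1:,4])[:2]+1:
        cs,_=cv2.findContours((l==i).astype(np.uint8),cv2.RETR_EXTERNAL,cv2.CHAIN_APPROX_NONE)
        w=np.array([ray(s,u,v,z)[:2] for u,v in max(cs,key=len)[:,0,:]],np.float32)
        c,sz,a=cv2.minAreaRect(w);bp=cv2.boxPoints((c,sz,a));e=max([bp[1]-bp[0],bp[2]-bp[1]],key=np.linalg.norm)
        out.append((np.round(c,1),np.round(sorted(sz),1),np.round(np.degrees(np.arctan2(e[1],e[0]))%180,1),sts[i,4]))
    return out
b=(270,170,345,275)
print('blue z30',rect((H>100)&(H<125)&(S>150)&(V>60),b,30));print('rib z45',rect((H>100)&(H<125)&(S>150)&(V>60),b,45)[1:])
print('white',rect((S<75)&(V>150),b,30))
# slot: bright roof green
G=im[...,1].astype(int);g=(H>60)&(H<90)&(S>80)
gr=(g&(G>82)).astype(np.uint8);gr=cv2.morphologyEx(gr,cv2.MORPH_CLOSE,np.ones((3,3),np.uint8))
print('roof',rect(gr,(175,165,260,250),110))
n=gr.copy();n[:, :175]=0
p=np.argwhere(gr[165:250,175:260])[:,::-1]+[175,165]
for nm,k in(('L',p[np.argmin(p@[1,-.2])]),('xmax',p[np.argmax(p@[1,-.2])]),('ymin',p[np.argmin(p@[-.2,1]*1.0+p@[.3,0])]),('ymax',p[np.argmax(p[:,1])])): print(nm,k,ray(s,*k,110)[:2])
A=cv2.resize(im[165:245,175:335],None,fx=4.7,fy=4.7,interpolation=cv2.INTER_CUBIC)
cv2.imwrite('pics/mat.png',A)
E
python3 m1.py
```

```text
[ 498.78890012 -235.52903007  143.11028363] [-9.01908076e+01 -8.19495484e-02 -4.02557601e+00] [ 0.84088901 -0.36375139 -0.1276058 ] 84.88340195157285 [ -30.51351339    3.25013749   99.11736191   -0.13750073   77.47408635
 -116.45816516]
blue z30 [(array([509.1,  20.4]), array([43.2, 46.2]), np.float32(178.3), np.int32(256)), (array([612.1,  12.8]), array([10.1, 67.5]), np.float32(175.4), np.int32(86))]
rib z45 [(array([610.1,  12.5]), array([10. , 66.8]), np.float32(175.4), np.int32(86))]
white [(array([608.9,  11.9]), array([ 97.6, 147.4]), np.float32(176.2), np.int32(871))]
roof [(array([618.9, 265.5]), array([127.5, 130.9]), np.float32(78.0), np.int32(1669))]
L [186 223] [574.331849   340.79882873]
xmax [241 188] [666.37094392 188.45773401]
ymin [195 180] [692.45377302 314.55759674]
ymax [227 232] [546.2272731  229.10709723]
```

View pics/mat.png

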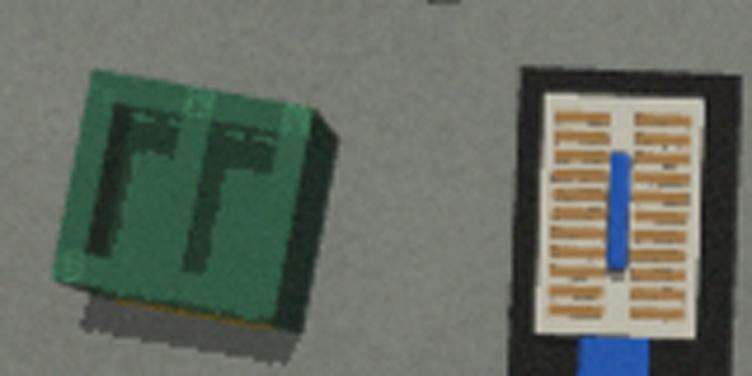

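The top view shows the filter flat on the mat: body centre (609,12), yaw -3.8°, neck at about (509,20), which agrees with the body pose. The slot roof's corners are at crop (92,70), (315,107) and (53,280). I cross-check the slot with the side view before going there.

Run:
```python
from h import *
np.set_printoptions(suppress=True,precision=1)
s=snap('top')
f=lambda x,y:(175+x/4.7-.4,165+y/4.7-.4)
for nm,p,z in(('BL',(92,70),110),('BR',(315,107),110),('FL',(53,280),110),('FR',(275,325),110),('orL',(115,298),30),('orR',(270,327),30),('orL0',(115,298),0)):
    print(nm,ray(s,*f(*p),z)[:2])
t=snap('side')
cv2.imwrite('pics/sideslot.png',cv2.resize(t['image'][165:235,305:380],None,fx=8,fy=8,interpolation=cv2.INTER_CUBIC))
a=np.radians(-12);R=np.array([[np.cos(a),-np.sin(a)],[np.sin(a),np.cos(a)]])
for O in((605,268.5),):
    for q in((-50,-66,110),(78,-66,110),(-50,66,110),(78,66,110),(-50,-66,0),(-50,-58,30),(-50,58,30),(78,-66,0)):
        w=np.array(O)+R@q[:2];print(q,'side8x',(np.array(proj(t,[*w,q[2]]))-[305,165]+.5)*8,'top4.7',(np.array(proj(s,[*w,q[2]]))-[175,165]+.5)*4.7)
```

```text
BL [693.9 316.8]
BR [668.1 186.7]
FL [571.1 341.2]
FR [540.9 212.5]
orL [567.5 323.9]
orR [546.7 228.9]
orL0 [570.6 330.9]
(-50, -66, 110) side8x [137.1 226.2] top4.7 [272.3 323.1]
(78, -66, 110) side8x [456.1 228.3] top4.7 [313.8 108.4]
(-50, 66, 110) side8x [150.   83.9] top4.7 [ 49.6 282.8]
(78, 66, 110) side8x [447.6  85.5] top4.7 [92.4 68.6]
(-50, -66, 0) side8x [140.9 460.8] top4.7 [301.8 337.6]
(-50, -58, 30) side8x [140.7 388.9] top4.7 [281.4 331.5]
(-50, 58, 30) side8x [151.6 257.3] top4.7 [ 96.5 298.1]
(78, -66, 0) side8x [447.8 463.6] top4.7 [340.1 138.6]
```

View pics/sideslot.png

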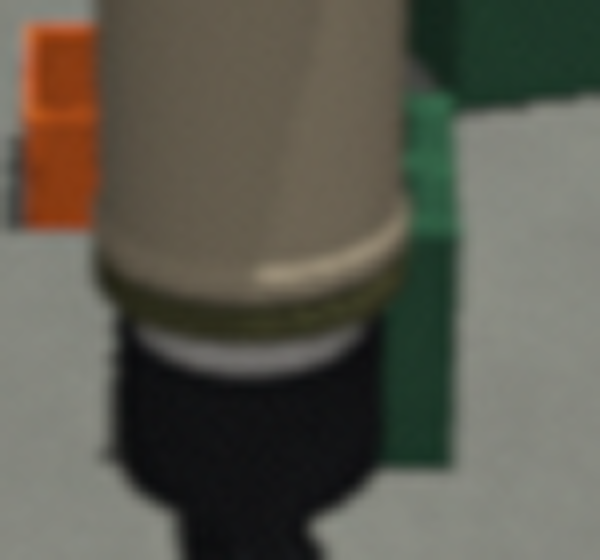

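The slot's right back edges in the side view, (457,228) and (449,466), match the predicted (456,228) and (448,464). So the slot origin is about (605,268), yaw -11.6°. Now I take the neck.

Call:
move_arm(motion="0.2 3 0 0 0 0;0.2 7 0 0 0 0;0.2 11 0 0 0 0;0.2 15 0 0 0 0;0.2 19 0 0 0 0;0.2 22.5 0 0 0 0;0.2 25 0 0 0 0;0.2 25.5 0 0 0 0;0.2 25.5 0 0 0 0;0.2 25.5 0 0 0 0")

```text
time: 11.97
tool_pos: [501.2, 26.7, 142.1]
tcp_rot: [-90.0, 0.0, -3.6]
ft_force: [1.4, 0.5, -0.1]
finger_gap: 84.9
```

Call:
move_arm(motion="0 0 -3 0 0 0;0 0 -6 0 0 0;0 0 -9 0 0 0;0 0 -11 0 0 0;0 0 -12 0 0 0;0 0 -12.5 0 0 0;0 0 -12.5 0 0 0;0 0 -12.5 0 0 0")

```text
time: 12.63
tool_pos: [502.6, 25.3, 18.2]
tcp_rot: [-90.0, -0.1, -3.8]
ft_force: [-0.8, 0.2, 0.2]
finger_gap: 84.8
```

Call:
move_arm(motion="-0.1 -0.6 -0.4 0 0 0;-0.1 -0.6 -0.8 0 0 0;-0.1 -0.6 -1.2 0 0 0;-0.1 -0.6 -1.35 0 0 0;-0.1 -0.6 -1.35 0 0 0;-0.1 -0.6 -1.35 0 0 0")

```text
time: 13.13
tool_pos: [500.5, 19.8, 3.4]
tcp_rot: [-90.0, 0.0, -3.8]
ft_force: [0.3, -0.1, -0.6]
finger_gap: 84.9
```

Call:
move_arm(motion="0 0 0 0 0 0;0 0 0 0 0 0;0 0 0 0 0 0;0 0 0 0 0 0;0 0 0 0 0 0;0 0 0 0 0 0;0 0 0 0 0 0;0 0 0 0 0 0", fingers=0, squeeze=110)

```text
time: 13.8
tool_pos: [501.3, 19.7, 4.3]
tcp_rot: [-90.0, -0.1, -3.8]
ft_force: [-1.5, 0.2, 5.1]
finger_gap: 42.3
```

Call:
move_arm(motion="0 0 0.3 0 0 0;0 0 0.8 0 0 0;0 0 1.5 0 0 0;0 0 2.5 0 0 0;0 0 4 0 0 0;0 0 6 0 0 0;0 0 8 0 0 0;0 0 10 0 0 0;0 0 12 0 0 0;0 0 13.5 0 0 0")

```text
time: 14.63
tool_pos: [501.2, 19.7, 141.4]
tcp_rot: [-90.0, -0.1, -3.8]
ft_force: [0.5, -0.6, -2.7]
finger_gap: 42.2
```

Call:
move_arm(motion="-0.7 1 0.5 0 0 -1;-2 3.5 0.5 0 0 -2;-3.5 7 0.5 0 0 -3;-5 10.3 0.5 0 0 -4;-6.5 13.5 0.5 0 0 -5;-8 16.7 0.5 0 0 -6;-9.6 20 0.5 0 0 -7;-11.2 23.3 0.5 0 0 -7.8;-12.8 26.5 0.5 0 0 -7.8;-14 29 0.5 0 0 -7.8")

```text
time: 15.47
tool_pos: [359.0, 312.0, 144.6]
tcp_rot: [-89.9, -0.0, -11.5]
ft_force: [0.3, 0.2, -2.2]
finger_gap: 42.2
```

Call:
move_arm(motion="-0.4 0.8 0 0 0 0;-0.4 0.8 0 0 0 0;-0.4 0.8 0 0 0 0;-0.4 0.8 0 0 0 0")

```text
time: 15.8
tool_pos: [357.1, 317.0, 143.8]
tcp_rot: [-90.0, -0.0, -11.6]
ft_force: [0.4, 1.1, -3.0]
finger_gap: 42.3
```

Run:
```python
from h import *
st=readout.sense();print(st['tool_pos'],st['tcp_rot'],st['ft_force'],st['finger_gap'],st['joint_pos'])
a=snap('top')['image'][160:330,160:360];b=snap('side')['image'][110:290,200:400]
cv2.imwrite('pics/carry.png',np.hstack([cv2.resize(x,(400,360)) for x in(a,b)]))
```

```text
[357.06007527 316.95497969 143.82301433] [-9.00170492e+01 -2.48012585e-02 -1.16097405e+01] [ 0.43762821  1.13265137 -2.95848434] 42.32275289350394 [ 3.54615815e+01 -8.42104393e+00  1.10343590e+02 -3.04284247e-02
  7.80730469e+01 -4.29223870e+01]
```

View pics/carry.png

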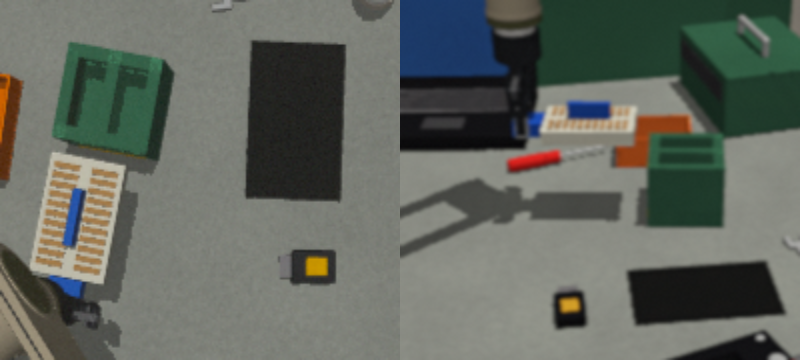

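Run:
```python
from h import *
s=snap('top');im=s['image'];hsv=cv2.cvtColor(im,cv2.COLOR_BGR2HSV)
def R(m,z,roi):
    x0,y0,x1,y1=roi;k=np.zeros(m.shape,np.uint8);k[y0:y1,x0:x1]=m[y0:y1,x0:x1]
    k=cv2.morphologyEx(k,cv2.MORPH_CLOSE,np.ones((3,3),np.uint8))
    cs,_=cv2.findContours(k,cv2.RETR_EXTERNAL,cv2.CHAIN_APPROX_NONE);c=max(cs,key=cv2.contourArea)[:,0]
    w=np.array([ray(s,u,v,z)[:2] for u,v in c],np.float32);print(cv2.minAreaRect(w),len(c))
R((hsv[...,0]<25)&(hsv[...,2]>130)&(hsv[...,1]<150),169.5,(165,225,235,310))
R((hsv[...,0]>100)&(hsv[...,0]<125)&(hsv[...,1]>150)&(hsv[...,2]>60),190,(165,235,225,292))
```

```text
((464.5885314941406, 294.32568359375), (98.26800537109375, 147.18692016601562), 77.39691925048828) 215
((464.1652526855469, 294.9125671386719), (12.614439010620117, 68.04698944091797), 77.8711166381836) 56
```

The filter hangs level, with its centre measured at (464,295) against a predicted (463,295). It is 2 mm right of the slot line, so I correct that and lower it in front of the mouth.

Call:
move_arm(motion="0 0.2 -1.5 0 0 0;0 0.2 -4 0 0 0;0 0.2 -6.5 0 0 0;0 0.2 -8.5 0 0 0;0 0.2 -9.8 0 0 0;0 0.2 -10.4 0 0 0;0 0.2 -10.4 0 0 0;0 0.2 -10.4 0 0 0;0 0.2 -10.4 0 0 0")

```text
time: 16.7
tool_pos: [357.7, 320.2, 40.9]
tcp_rot: [-89.9, -0.1, -11.6]
ft_force: [0.4, 0.1, -3.3]
finger_gap: 42.1
```

Run:
```python
from h import *
st=readout.sense();print(st['tool_pos'],st['tcp_rot'],st['ft_force'])
a=snap('top')['image'][170:310,160:270];b=snap('side')['image'][140:240,220:370]
cv2.imwrite('pics/pre.png',np.hstack([cv2.resize(a,(354,450)),cv2.resize(b,(445,450*296//445))[:450] if 0 else cv2.copyMakeBorder(cv2.resize(b,(445,297)),0,153,0,0,cv2.BORDER_CONSTANT)]))
```

```text
[357.67984078 320.1640862   40.8992472 ] [-8.99109952e+01 -8.28934760e-02 -1.16136028e+01] [ 0.44708615  0.06816741 -3.26315034]
```

View pics/pre.png

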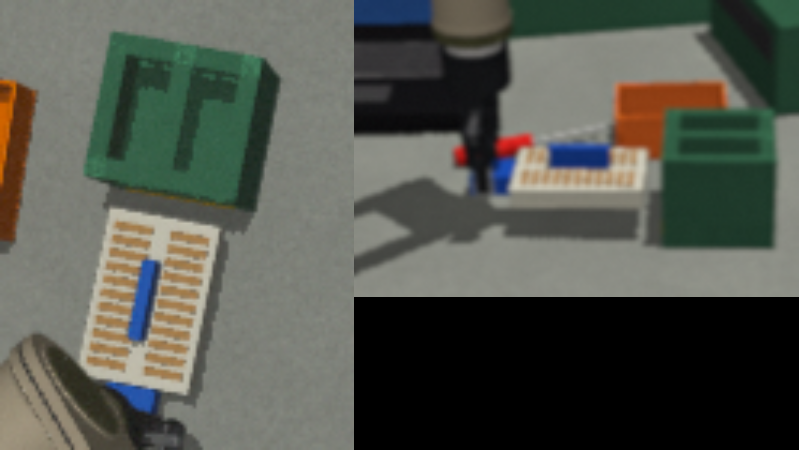

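The filter is in front of the mouth, clear of it, aligned and centred, and above the floor. I slide it in.

Call:
move_arm(motion="0.8 -0.2 0 0 0 0;2 -0.4 0 0 0 0;3.3 -0.7 0 0 0 0;4.6 -1 0 0 0 0;5.9 -1.3 0 0 0 0;7.2 -1.5 0 0 0 0;8.5 -1.8 0 0 0 0;9.8 -2.1 0 0 0 0;11 -2.3 0 0 0 0;11.8 -2.5 0 0 0 0")

```text
time: 17.63
tool_pos: [476.8, 293.9, 39.5]
tcp_rot: [-90.0, -0.0, -11.6]
ft_force: [0.3, 0.4, -2.6]
finger_gap: 42.2
```

Call:
move_arm(motion="0 0 -0.3 0 0 0;0 0 -0.6 0 0 0;0 0 -0.8 0 0 0;0 0 -0.8 0 0 0;0 0 -0.8 0 0 0")

```text
time: 18.05
tool_pos: [474.0, 294.8, 31.2]
tcp_rot: [-90.0, 0.0, -11.6]
ft_force: [-0.1, -0.5, -2.8]
finger_gap: 42.5
```

Call:
move_arm(motion="0.4 -0.1 -0.05 0 0 0;0.8 -0.15 -0.1 0 0 0;1.2 -0.25 -0.1 0 0 0;1.5 -0.3 -0.1 0 0 0;1.5 -0.3 -0.1 0 0 0;1.5 -0.3 -0.1 0 0 0")

```text
time: 18.55
tool_pos: [490.1, 291.7, 30.7]
tcp_rot: [-90.0, -0.0, -11.6]
ft_force: [0.4, -0.1, -1.6]
finger_gap: 42.2
```

Call:
move_arm(motion="0.1 0 0 0 0 0;0.2 -0.05 0 0 0 0;0.2 -0.05 0 0 0 0;0.3 -0.05 0 0 0 0;0.3 -0.05 0 0 0 0")

```text
time: 18.97
tool_pos: [492.6, 291.2, 30.6]
tcp_rot: [-90.0, -0.0, -11.6]
ft_force: [-0.2, 0.3, -1.2]
finger_gap: 42.1
```

Call:
move_arm(motion="0.1 0 0 0 0 0;0.2 -0.05 0 0 0 0;0.3 -0.05 0 0 0 0;0.3 -0.05 0 0 0 0")

```text
time: 19.3
tool_pos: [495.2, 290.7, 30.3]
tcp_rot: [-90.0, 0.1, -11.6]
ft_force: [-2.9, -0.3, -0.8]
finger_gap: 42.1
```

Call:
move_arm(motion="0.1 0 0 0 0 0;0.2 -0.05 0 0 0 0;0.2 -0.05 0 0 0 0")

```text
time: 19.55
tool_pos: [495.2, 290.6, 30.3]
tcp_rot: [-90.1, 0.3, -11.6]
ft_force: [-14.5, 0.2, 7.9]
finger_gap: 42.3
```

It stopped at the expected home position (-112 against -113) with 14 N on the stop. I ease off, settle and release.

Call:
move_arm(motion="-0.1 0 0 0 0 0;-0.1 0 -0.05 0 0 0;-0.1 0 -0.05 0 0 0")

```text
time: 19.8
tool_pos: [495.2, 290.5, 30.2]
tcp_rot: [-90.0, 0.1, -11.6]
ft_force: [-10.4, -0.4, 7.7]
finger_gap: 41.9
```

Call:
move_arm(motion="0 0 0 0 0 0;0 0 0 0 0 0;0 0 0 0 0 0;0 0 0 0 0 0;0 0 0 0 0 0;0 0 2 0 0 0;0 0 5 0 0 0;0 0 8.5 0 0 0;0 0 12 0 0 0;0 0 15 0 0 0", fingers=8.5)

```text
time: 20.63
tool_pos: [497.0, 290.3, 182.7]
tcp_rot: [-89.9, -0.1, -11.6]
ft_force: [-0.1, 0.1, -0.6]
finger_gap: 85.2
```

Call:
move_arm(motion="-1 -3 0 0 0 0;-2 -7 0 0 0 0;-3 -11 0 0 0 0;-4 -15 0 0 0 0;-5 -19 0 0 0 0;-5 -23 0 0 0 0;-5 -27 0 0 0 0;-5 -30 0 0 0 0;-5 -30 0 0 0 0;-5 -30 0 0 0 0")

```text
time: 21.47
tool_pos: [446.7, -11.4, 180.3]
tcp_rot: [-90.0, -0.0, -11.8]
ft_force: [1.2, -0.2, 0.3]
finger_gap: 85.0
```

Run:
```python
from h import *
np.set_printoptions(suppress=True,precision=1)
st=readout.sense();print(st['tool_pos'],st['ft_force'],st['finger_gap'])
s=snap('top');im=s['image'];hsv=cv2.cvtColor(im,cv2.COLOR_BGR2HSV)
k=((hsv[...,0]>100)&(hsv[...,0]<125)&(hsv[...,1]>150)&(hsv[...,2]>60)).astype(np.uint8);k[:,:180]=0;k[:,250:]=0;k[:170]=0;k[300:]=0
n,l,q,c=cv2.connectedComponentsWithStats(k)
a=np.radians(-11.7);e=np.array([np.cos(a),np.sin(a)]);f=np.array([-e[1],e[0]]);O=np.array([605,267.8])
for i in range(1,n):
    if q[i,4]<30: continue
    for z in(56,84):
        w=np.array([ray(s,u,v,z)[:2] for v,u in np.argwhere(l==i)],np.float32);R=cv2.minAreaRect(w);d=np.array(R[0])-O
        print(q[i,4],z,R,'slot local',d@e,d@f)
t=snap('side')['image']
cv2.imwrite('pics/end.png',np.hstack([cv2.resize(im[170:290,170:270],(375,450)),cv2.resize(t[150:240,290:375],(425,450))]))
cv2.imwrite('pics/endfull.png',np.hstack([cv2.resize(im,(400,300)),cv2.resize(t,(400,300))]))
```

```text
[446.7 -11.4 180.3] [ 1.2 -0.2  0.3] 85.03548672530327
273 56 ((504.0617980957031, 288.65936279296875), (45.1782112121582, 48.829505920410156), 77.71063232421875) slot local -103.07100353147925 -0.04302110041200639
273 84 ((502.44683837890625, 282.6959228515625), (44.28913116455078, 47.86852264404297), 77.71067810058594) slot local -103.44309906766325 -6.210050833888889
```

View pics/end.png

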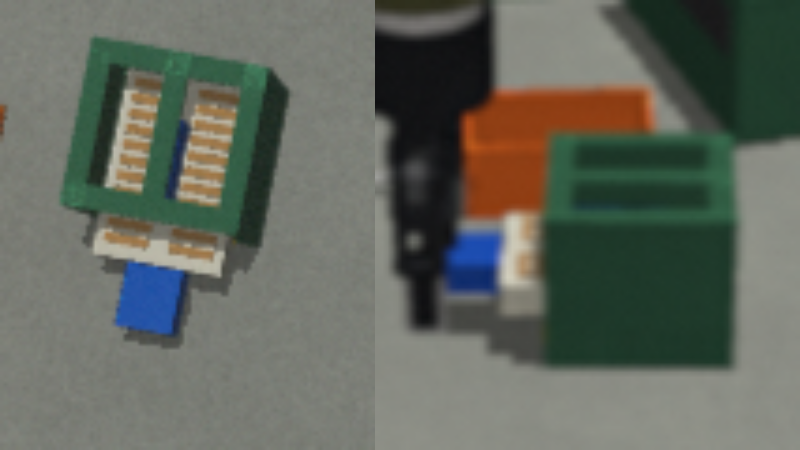

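The filter is home: the neck centre in slot coordinates is (-103, 0), against an expected (-105, 0), with yaw within 1°, and it sits level in the side view. The gripper is clear, so I hand in.

```bash
python3 -c "
from h import *
print(r.hand_in(), readout.sense()['time'])"
```

```text
the job is handed in; nothing more can be done
the job is handed in; nothing more can be done
```

The filter is in the green return slot, fully home and let go of, and I handed the job in after about 21.5 s of the 72 s. The hand-in gives no verdict, so what follows is from my own measurements.

- **Tab:** I pushed it aside with the closed fingers to about 92° (1.6 rad). It held there in the later picture, with the filter still seated when it was turned.
- **Mat:** I lifted the filter by its rib, laid it flat on the mat and let go. The body measured at (609, 12) mm, aligned with the mat.
- **Slot:** I took the filter by its neck at 110 N and slid it in until the back stop pushed back with about 14 N.

In the last check from above, the neck centre was at slot x -103, y 0 mm. That puts the filter's centre at about x -3 mm against an ideal of -5, with its direction within 1°. The side view shows it level on the floor with the gripper clear.

No check failed. Two disagreed slightly but within the limits: 2 mm along the slot, and the slot's direction, measured at between -11.2° and -12° by different methods. I did not measure the bystanders again at the end; the arm never touched any of them that I saw.

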